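Unfold the crank and clamp the filter cell

ROBOT

A 6-joint arm with a two-finger parallel gripper is mounted at the origin on a cart in front of the work surface, level with it; the furniture and walls round the work are solid. World frame = base frame: x ahead of the robot, y to its left, z up, the work surface at z = 0. Lengths are in m, angles in rad, forces in N, time in s.
With the tool pointing down it reaches from about 0.35 to 0.85 m from the base axis. Payload 8.1 kg.
Tool frame: the origin (TCP) lies on the centre line of the jaws, within the pads' length; the fingertips stand ahead of it and the grasp point (between the pads) lies 3 mm ahead of it (manip.nose_length is the z of the fingertips in the tool frame, in m); z points along the fingers, y is the direction in which the jaws open and shut (so a half turn about z gives the same grasp; the last joint's range is limited). The gripper opens to 93 mm and grips with 3 to 60 N. Pads are 15 mm wide; open, the fingers measure 128 mm over their backs; the gripper's body (75 mm by 188 mm) begins 65 mm behind the grasp point.
Start: joints at [1.084, 0.13, 1.488, -0, 1.523, -0.085], TCP at [0.235, 0.552, 0.241] pointing down, gripper open.
Joint ranges: [-2.96, 2.96], [-0.89, 2.26], [0.02, 2.5], [-1.34, 4.48], [0, 2.73], [-2.66, 2.66]. Speed limits (rad/s): [2.39, 2.39, 2.79, 3.14, 3.14, 3.14].

INTERFACE

Orientations are given as a rotation vector (axis times angle).
In Python, from plant import manip gives the robot as it stands. The module is installed in compiled form; this text tells all that it offers.
- The arm moves only by the tool play_rows, never from a script. Its argument "plan" is a list of rows, each a list of 6 numbers: the shift along the world's x, y, z in units of 30 mm (1.0 is 30 mm), then the turn, a rotation vector about the world's x, y, z in units of 6 degrees (1.0 is 6 degrees). A call has 1 to 20 rows; each row shifts and turns the commanded pose from where the row before left it; what a row does not reach is not made up. A row lasts 1/8 s, in which the tool goes at most 62.5 mm and 10.7 degrees, less where a joint would pass 70% of its speed; a pose out of reach is approached as far as the arm can. A call with a number of a shift or a turn outside -1 to 1 is refused whole. A call with a gripper value outside its range is refused whole. "gripper" is the opening, from -1 (shut) to 1 (fully open), set as the call begins (left out, the last holds). The fingers move at their own pace and stop on an object; "force" is the grip in N (left out, the last holds). Time passes only in rows, so rows that do not move let the fingers close. It gives the time, the measured TCP pose, the force and the opening at its end, in the units of the state.
- manip.get_state(): the state, without advancing time (a new reading comes with each control period).
- manip.camera(name): name is "scene" or "top" or "wrist"; returns a dict with "frame" (480x640x3 uint8, red, green, blue), "mtx" (3x3 intrinsics, pixels), "position" and "orientation" of the camera in the world. Camera axes: x right, y up, looking along -z (the intrinsics and any distortion apply to the point x, -y, -z); pixel columns grow to the right and rows downward; lengths in m; the calibration is good to about 2 mm. A picture is of the moment at which its call begins. There is no depth.
- manip.sign_off(): hands the job in, once; it reports no verdict.
The state is a dict: "t": time; "qpos": joint angles; "qvel": joint speeds; "effort": joint torques, N m; "ee_pos": TCP position; "ee_rot": TCP orientation; "force": force on the tool from outside, world axes, zero at the start; "torque": the same for the moment, N m; "finger_gap": finger opening in m.
Only numpy, scipy, OpenCV 4.12 (cv2) and the standard library are available. Lean on these libraries where they do the work, as an engineer would, in place of code of your own. Each camera call takes 0.05 s, during which the arm holds its last target.

TASK

Fold the red crank handle of the small blue screw press up until it stands fully upright, before turning the crank. Then wind the crank clockwise (seen from above), feeling for the moment when the sprung pad meets the filter cell, and clamp the cell snugly with about 40 N; do not crush it. Let go with the handle still upright, and leave the conical flask where it stands.

Things in the scene. Friction and masses are not known exactly. Their poses are not given: they have to be found in the camera images.
- crank_axis (a point): On the vertical axis of the steel crank arm, at its top face, 200 mm above the worktop; nothing of the press stands higher but the handle. x points from the spindle to the press's column. The arm is 12 mm wide, 8 thick, its underside 19 mm above the brass boss (33 mm across) of the frame, so fingertips may reach down on both sides of it.
- press: Blue C-shaped screw press fixed to the worktop, base 185 x 115 mm, open towards the robot. Origin on the worktop under the crank axis. A white filter cell (44 mm across, 28 tall) stands in it on an anvil of unknown height. The sprung pad meets it when the crank joint reads 2.9 to 8 rad; then the clamping force grows by 29 N, and the force at the handle by 2.7 N, per radian: 40 N is 1.4 rad past touch.
- handle_pivot (a point): Pivot of the folding handle at the arm's end, 50 mm from the crank axis, 13 mm above the arm's top face; turns with the arm. x points level along the arm to the crank axis, z up. Folded, the handle lies along +x over the arm; it folds up about a level pin (y axis) to stand along z. The two cheeks at the pivot are 18 mm over all and end 5 mm above it.
- handle_grip (a point): Point on the handle's centre line, 40 mm from the pivot, where to pinch it; x points along the handle away from the pivot. The red sleeve is 16 mm across, covers 13 to 59 mm from the pivot, and spins freely, so a hand may keep its orientation while cranking. Folded, its underside is 5 mm above the arm.
- handle_fold (a joint): Handle angle: 0 folded flat on the arm, 1.57 (hard stop) fully upright; starts 0.03 to 0.3. It stays where it is left (about 2 N at the sleeve moves it). Upright, it is firm along the turning direction and outwards, but folds again if pulled in towards the crank axis.
- crank (a joint): Turn of the crank in rad, growing clockwise seen from above; starts at 0 to 0.5, stop at 11.8. One turn (6.28) lowers the ram by 30 mm. While the pad is free it takes 7 N at the handle in motion, and 0 to 3 N while the hand halts; it stays where it is left, up to a clamping force of about 70 N.
- ram: Steel ram under the press's upper arm, which goes straight down as the crank turns, without turning. Its sprung rubber pad (40 mm across) hangs below it, 36 mm under this origin while free; this origin does not show how far the spring is compressed.
- flask: Conical flask, 63 mm across and 109 mm tall, standing on the worktop; origin at the centre of its underside. A bystander, not to be moved.

How it is judged:
On the way, in this order (a step that is already met when the one before it is completed fails the run):
1. the handle stands upright while the crank is still unturned (value of joint handle_fold above 1.4 rad and value of joint crank below 0.9 rad), for 0.2 s.
2. the pad clamps the cell (contact force between ram and anything else above 20 N), for 0.2 s.
At the end, for the whole second after the job is handed in: The pad clamps the cell with 20 to 65 N, the crank is at rest and the handle stands upright (over 1.3 rad) (contact force between ram and anything else between 20 and 65 N and value of joint handle_fold above 1.3 rad and velocity of joint crank between -0.05 and 0.05 rad/s); the robot touches nothing.
It fails at once if the cell is crushed: more than 90 N on the ram's pad (contact force between ram and anything else above 90 N).
It fails at once if the flask is moved by more than 20 mm (distance of flask from where it was at the start of the episode above 0.02 m).
It also fails if it takes over 67 s, if anything falls off the work surface, if the arm or the gripper's body presses on something with over 40 N, if the wrist force passes 120 N, or if a joint passes its speed limit or range.

## Working session

There is one attempt and no reset: what is moved stays moved. The work goes in short steps, Python scripts to look and compute and a tool call to move; the robot and the scene stay as the last step left them, time stands still between calls to the robot, and variables do not carry over. Pictures are saved under pics/ and viewed, and the job is handed in when it is done.

Besides the shell and the picture viewer there is one more tool, called after ">>>" as name(argument=value, ...) on one line, values as JSON. play_rows: Moves the arm, as the interface text tells. Shifts and turns lie within -1 to 1; 1 stands for 30 mm of shift or 6 degrees of turn. Its arguments: {"type":"object","properties":{"plan":{"type":"array","items":{"type":"array","items":{"type":"number"}}},"gripper":{"type":"number"},"force":{"type":"number"}},"required":["plan"]}

```bash
mkdir -p pics
python3 - <<'E'
from plant import manip
import cv2
s=manip.get_state();print(s)
print(manip.nose_length)
for n in("scene","top","wrist"):
    c=manip.camera(n);cv2.imwrite(f"pics/{n}0.png",c["frame"][:,:,::-1]);print(n,c["mtx"],c["position"],c["orientation"],[k for k in c])
E
```

```text
{'t': 0.0, 'qpos': array([ 1.08359635e+00,  1.31143846e-01,  1.48927198e+00,  3.93867884e-06,
        1.52298486e+00, -8.53662144e-02]), 'qvel': array([-0.00106295, -0.00013468,  0.00079365, -0.00130696,  0.00060539,
       -0.0003925 ]), 'effort': array([ 2.77931926e-03, -5.59842896e+01, -4.91762638e+01,  7.71722873e-02,
        3.54151789e-02, -1.76908920e-04]), 'ee_pos': array([0.23437824, 0.55176148, 0.23960176]), 'ee_rot': array([-6.26858315e-01, -3.07789119e+00,  2.72227375e-03]), 'force': array([-0.01924844,  0.07631813,  0.02787097]), 'torque': array([-0.05533059, -0.03708717,  0.03251735]), 'finger_gap': 0.0930583009289903}
0.022
scene [[464.27983788   0.         321.14929859]
 [  0.         464.27983788 239.39287871]
 [  0.           0.           1.        ]] [-0.10011536 -0.566155    0.79612461] [ 0.82015146 -0.37998401 -0.86653165] ['frame', 'mtx', 'position', 'orientation']
top [[607.35558806   0.         324.63771215]
 [  0.         607.35558806 244.45989018]
 [  0.           0.           1.        ]] [ 0.30609139 -0.07940868  1.14317839] [ 0.14662304 -0.17347642 -1.67968844] ['frame', 'mtx', 'position', 'orientation']
wrist [[393.03147602   0.         310.59049692]
 [  0.         393.03147602 240.74286818]
 [  0.           0.           1.        ]] [0.16449221 0.58201821 0.38286591] [-0.24672516 -0.16142498  1.16127661] ['frame', 'mtx', 'position', 'orientation']
```

View pics/scene0.png

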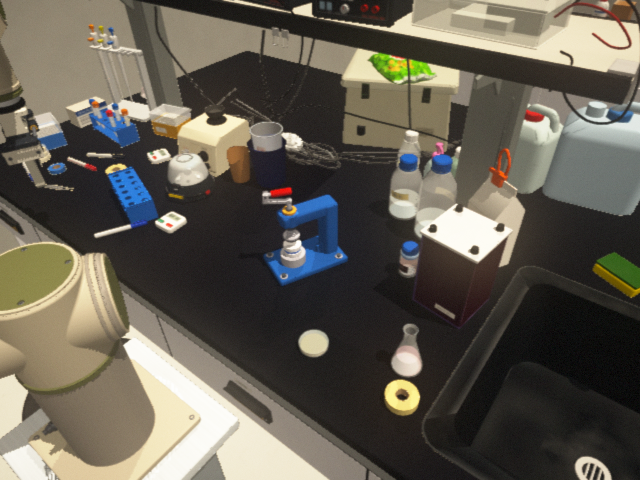

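View pics/top0.png

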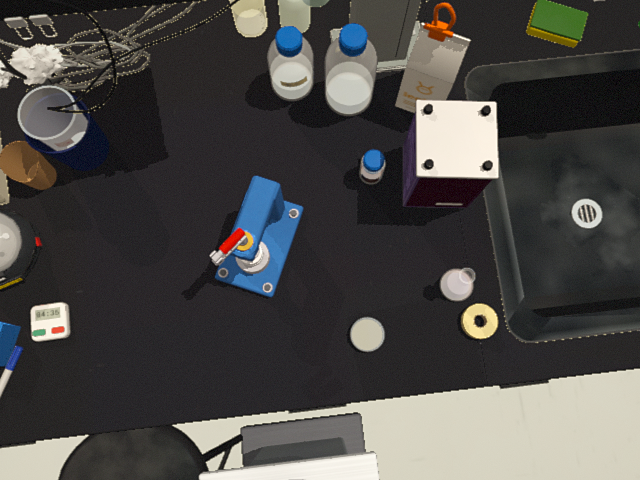

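View pics/wrist0.png

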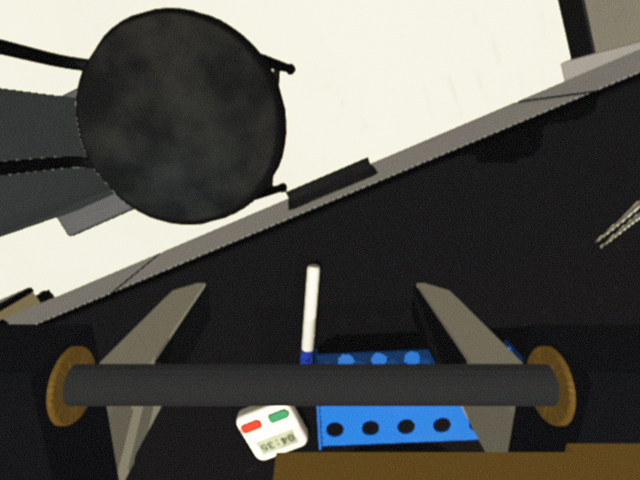

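The scene and top views show the press at about (240,250) in the top view. Its handle is folded and the flask is at about (457,285). I'll zoom in on both.

Run:
```python
import cv2
a=cv2.imread("pics/top0.png")[165:305,190:330];b=cv2.imread("pics/scene0.png")[170:290,250:370]
cv2.imwrite("pics/topz.png",cv2.resize(a,(580,580),interpolation=cv2.INTER_CUBIC))
cv2.imwrite("pics/scenez.png",cv2.resize(b,(600,600),interpolation=cv2.INTER_CUBIC))
```

```text
(no output)
```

View pics/topz.png

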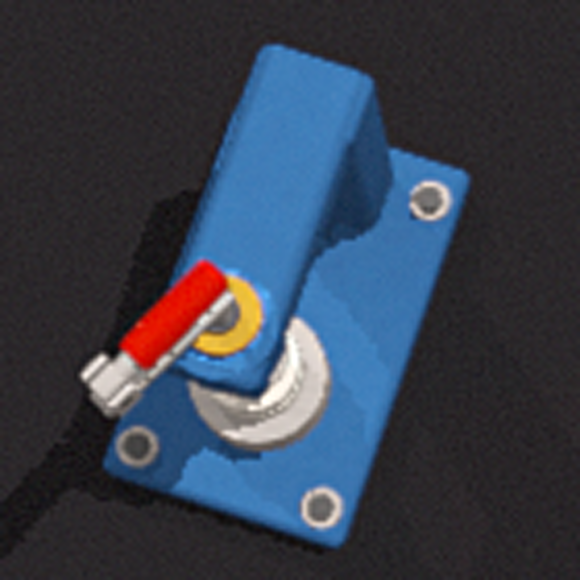

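View pics/scenez.png

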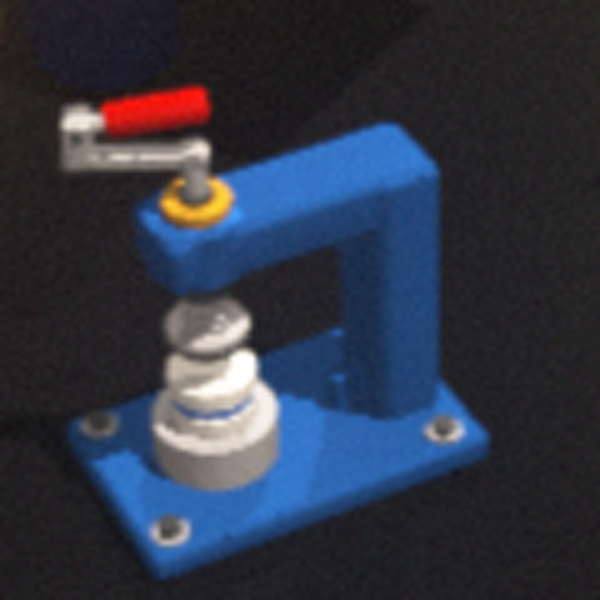

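Boss, arm end and handle are visible in both views. Next I triangulate them.

```bash
cat > h.py <<'E'
import numpy as np, cv2
from plant import manip
from scipy.spatial.transform import Rotation as R
from scipy.optimize import least_squares
def ray(c,px):
    K=c["mtx"];d=np.array([(px[0]-K[0,2])/K[0,0],-(px[1]-K[1,2])/K[1,1],-1])
    return np.array(c["position"]),R.from_rotvec(c["orientation"]).apply(d)
def atz(c,px,z):
    p,d=ray(c,px);return p+d*(z-p[2])/d[2]
def proj(c,X):
    q=R.from_rotvec(c["orientation"]).inv().apply(np.atleast_2d(X)-c["position"]);K=c["mtx"]
    return np.c_[K[0,2]-K[0,0]*q[:,0]/q[:,2],K[1,2]+K[1,1]*q[:,1]/q[:,2]]
def tri(*cp):
    A=np.zeros((3,3));b=np.zeros(3)
    for c,px in cp:
        p,d=ray(c,px);d/=np.linalg.norm(d);M=np.eye(3)-np.outer(d,d);A+=M;b+=M@p
    return np.linalg.solve(A,b)
T=dict(mtx=np.array([[607.35558806,0,324.63771215],[0,607.35558806,244.45989018],[0,0,1]]),position=[0.30609139,-0.07940868,1.14317839],orientation=[0.14662304,-0.17347642,-1.67968844])
S=dict(mtx=np.array([[464.27983788,0,321.14929859],[0,464.27983788,239.39287871],[0,0,1]]),position=[-0.10011536,-0.566155,0.79612461],orientation=[0.82015146,-0.37998401,-0.86653165])
E
python3 - <<'E'
from h import *
t=lambda u,v:(190+u*140/580-.4,165+v*140/580-.4); s=lambda u,v:(250+u/5-.4,170+v/5-.4)
for n,a,b,z in [("boss",(228,316),(197,200),.173),("spin",(222,313),(198,147),.2),("piv",(105,385),(80,118),.213),("tip",(208,280),(209,105),.22),("s0",(138,345),(104,115),.216),
 ("holeA",(138,446),(99,424),.012),("holeB",(320,507),(169,530),.012),("holeC",(430,200),(443,430),.012)]:
    A=t(*a);B=s(*b);print(n,tri((T,A),(S,B)).round(4),atz(T,A,z).round(4),atz(S,B,z).round(4))
print("flask",atz(T,(457,287),.03),atz(S,(406,372),0.0))
E
```

```text
boss [0.5232 0.0217 0.172 ] [0.5229 0.0217 0.173 ] [0.5224 0.0207 0.173 ]
spin [0.5196 0.0187 0.204 ] [0.5183 0.021  0.2   ] [0.5262 0.0209 0.2   ]
piv [0.494  0.0637 0.2161] [0.4929 0.0657 0.213 ] [0.4989 0.0657 0.213 ]
tip [0.5298 0.0205 0.2199] [0.527 0.023 0.22 ] [0.5327 0.0183 0.22  ]
s0 [0.5043 0.0529 0.2172] [0.5061 0.0517 0.216 ] [0.5038 0.0553 0.216 ]
holeA [0.5028 0.0833 0.0178] [0.5034 0.0844 0.012 ] [0.5076 0.0879 0.012 ]
holeB [0.4657 0.0043 0.0181] [0.4662 0.005  0.012 ] [0.4705 0.0084 0.012 ]
holeC [ 0.6016 -0.0596  0.0173] [ 0.6029 -0.0594  0.012 ] [ 0.6066 -0.0563  0.012 ]
flask [ 0.42334674 -0.34491967  0.03      ] [ 0.41685513 -0.35892842  0.        ]
```

>>> play_rows(plan=[[0.52, -0.967, 0.13, 0, 0, -0.315], [0.52, -0.967, 0.13, 0, 0, -0.315], [0.52, -0.967, 0.13, 0, 0, -0.315], [0.52, -0.967, 0.13, 0, 0, -0.315], [0.52, -0.967, 0.13, 0, 0, -0.315], [0.52, -0.967, 0.13, 0, 0, -0.315], [0.52, -0.967, 0.13, 0, 0, -0.315], [0.52, -0.967, 0.13, 0, 0, -0.315], [0.52, -0.967, 0.13, 0, 0, -0.315], [0.52, -0.967, 0.13, 0, 0, -0.315], [0.52, -0.967, 0.13, 0, 0, -0.315], [0.52, -0.967, 0.13, 0, 0, -0.315], [0.52, -0.967, 0.13, 0, 0, -0.315], [0.52, -0.967, 0.13, 0, 0, -0.315], [0.52, -0.967, 0.13, 0, 0, -0.315], [0.52, -0.967, 0.13, 0, 0, -0.315], [0.52, -0.967, 0.13, 0, 0, -0.315], [0.52, -0.967, 0.13, 0, 0, -0.315], [0, 0, 0, 0, 0, 0]], gripper=0.1)

```text
t: 2.52
ee_pos: [0.5159, 0.0284, 0.3106]
ee_rot: [-1.504, -2.758, 0.001]
force: [-0.5, 0.4, 0.2]
finger_gap: 0.0512
```

Run:
```python
from h import *
s=manip.get_state();print(s['t'],s['ee_pos'],s['ee_rot'],s['finger_gap'],s['qpos'],s['force'])
c=manip.camera("wrist");cv2.imwrite("pics/w1.png",c["frame"][:,:,::-1]);print(c['position'],c['orientation'])
np.savez("w1.npz",mtx=c['mtx'],position=c['position'],orientation=c['orientation'])
```

```text
2.525 [0.51592918 0.02837065 0.3105792 ] [-1.50395106e+00 -2.75797150e+00  7.33839625e-04] 0.05115902342440832 [-4.40916315e-02 -1.14540389e-01  1.60815255e+00 -3.27696903e-04
  1.64837575e+00 -6.16441755e-01] [-0.53883411  0.43843239  0.23872043]
[0.4749176  0.09278191 0.45373048] [-0.27094295 -0.07928417  0.5686385 ]
```

View pics/w1.png

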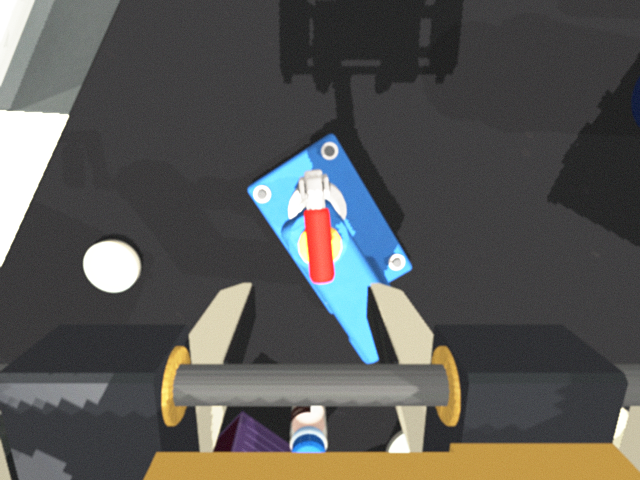

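The wrist view shows the handle lying between the jaws: pivot (315,187), sleeve from (317,208) to (321,282), boss (320,245). I'll fit a model to all three views.

Run:
```python
from h import *
W=np.load("w1.npz");W={k:W[k] for k in W}
t=lambda u,v:(190+u*140/580-.4,165+v*140/580-.4); s=lambda u,v:(250+u/5-.4,170+v/5-.4)
obs=[("boss",T,t(228,316)),("boss",S,s(197,200)),("boss",W,(320,244)),
("s0",T,t(138,345)),("s0",S,s(104,115)),("s0",W,(317,208)),("s1",T,t(208,280)),("s1",S,s(209,105)),("s1",W,(321,278)),("piv",W,(315,187)),("piv",T,t(105,385))]
def model(p):
    ax=np.array([p[0],p[1]]);r=np.array([np.cos(p[2]),np.sin(p[2])])
    pv=np.r_[ax+.05*r,.213];h=np.r_[-r*np.cos(p[3]),np.sin(p[3])]
    return dict(boss=np.r_[ax,.173],piv=pv,s0=pv+.013*h,s1=pv+.059*h,grip=pv+.04*h)
def f(p):
    m=model(p);return np.concatenate([(proj(c,m[n])[0]-px) for n,c,px in obs])
r=least_squares(f,[.5225,.0212,2.15,.1],loss='soft_l1');print(r.x,np.degrees(r.x[2]))
for o,e in zip(obs,f(r.x).reshape(-1,2)):print(o[0],e.round(1))
print({k:v.round(4) for k,v in model(r.x).items()})
st=manip.get_state();Rm=R.from_rotvec(st['ee_rot']).as_matrix();print(Rm.round(3),np.degrees(np.arctan2(Rm[1,1],Rm[0,1])))
```

```text
[0.52559113 0.02552273 2.21328702 0.09101561] 126.81200535333763
boss [-2.5 -1.3]
boss [-0.7 -1.4]
boss [-1.   1.5]
s0 [-1.9  2.2]
s0 [-0.   0.8]
s0 [-0.5 -0.6]
s1 [ 2.8 -2.5]
s1 [-0.6  1. ]
s1 [0.3 0.9]
piv [ 0.1 -0.7]
piv [-0.1 -1.7]
{'boss': array([0.5256, 0.0255, 0.173 ]), 'piv': array([0.4956, 0.0656, 0.213 ]), 's0': array([0.5034, 0.0552, 0.2142]), 's1': array([0.5308, 0.0185, 0.2184]), 'grip': array([0.5195, 0.0337, 0.2166])}
[[-0.543  0.84  -0.001]
 [ 0.84   0.543  0.   ]
 [ 0.001 -0.001 -1.   ]] 32.87365263155248
```

>>> play_rows(plan=[[0.12, 0.17, -0.5, 0, 0, 0.3], [0, 0, -0.8, 0, 0, 0.3], [0, 0, -0.8, 0, 0, 0], [0, 0, -0.7, 0, 0, 0], [0, 0, 0, 0, 0, 0]])

```text
t: 3.2
ee_pos: [0.5171, 0.0364, 0.2238]
ee_rot: [-1.407, -2.804, 0.003]
force: [-0.7, 0.6, -0.4]
finger_gap: 0.0507
```

>>> play_rows(plan=[[0, 0, 0, 0, 0, 0], [0, 0, 0, 0, 0, 0], [0, 0, 0, 0, 0, 0], [0, 0, 0, 0, 0, 0]], gripper=-1, force=8)

```text
t: 3.7
ee_pos: [0.519, 0.0348, 0.2272]
ee_rot: [1.413, 2.806, -0.001]
force: [-8.5, -8.0, 1.4]
finger_gap: 0.016
```

Run:
```python
from h import *
s=manip.get_state();print(s['t'],s['ee_pos'],s['finger_gap'],s['force'])
c=manip.camera("wrist");cv2.imwrite("pics/w2.png",c["frame"][:,:,::-1])
np.savez("w2.npz",mtx=c['mtx'],position=c['position'],orientation=c['orientation'])
```

```text
3.7 [0.51897575 0.03480751 0.22723079] 0.015961677994579967 [-8.49667418 -8.04923358  1.42793948]
```

View pics/w2.png

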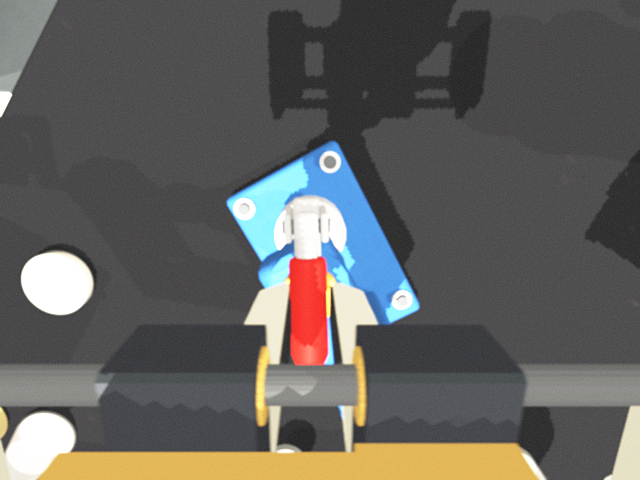

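Gripped: the gap is 16 mm and the sleeve is between the pads. Now I fold it up along the arc.

>>> play_rows(plan=[[-0.07, -0.015, 0.194, 0, 0, 0], [-0.036, 0.048, 0.188, 0, 0, 0], [-0.053, 0.07, 0.177, 0, 0, 0], [-0.068, 0.09, 0.162, 0, 0, 0], [-0.081, 0.108, 0.144, 0, 0, 0]], force=12)

```text
t: 4.38
ee_pos: [0.5099, 0.0445, 0.2529]
ee_rot: [1.412, 2.806, 0.001]
force: [4.5, 2.8, -6.5]
finger_gap: 0.0155
```

>>> play_rows(plan=[[-0.093, 0.123, 0.122, 0, 0, 0], [-0.103, 0.138, 0.098, 0, 0, 0], [-0.11, 0.147, 0.072, 0, 0, 0], [-0.115, 0.154, 0.043, 0, 0, 0], [-0.118, 0.157, 0.015, 0, 0, 0], [0, 0, 0, 0, 0, 0]])

```text
t: 5.12
ee_pos: [0.4936, 0.066, 0.2642]
ee_rot: [1.412, 2.805, 0.001]
force: [0.3, -1.2, 4.8]
finger_gap: 0.0155
```

Run:
```python
from h import *
s=manip.get_state();print(s['t'],s['ee_pos'],s['finger_gap'],s['force'])
for n in("wrist","scene"):
    c=manip.camera(n);cv2.imwrite(f"pics/{n}3.png",c["frame"][:,:,::-1])
    if n=="scene": cv2.imwrite("pics/scene3z.png",cv2.resize(c["frame"][130:290,230:390,::-1],(640,640)[:2] and (600,600),interpolation=cv2.INTER_CUBIC))
```

```text
5.125 [0.49364667 0.06596639 0.26424376] 0.01545953168612081 [ 0.26599074 -1.17464527  4.76415772]
```

View pics/wrist3.png

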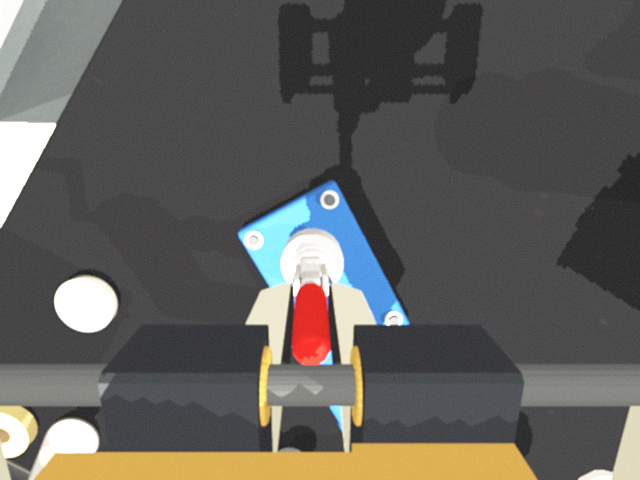

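View pics/scene3z.png

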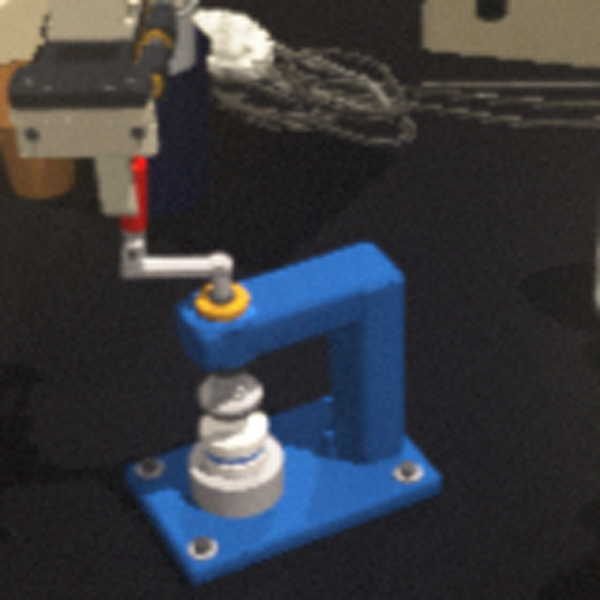

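It is nearly upright. I'll push outward to the hard stop and watch the force.

>>> play_rows(plan=[[-0.04, 0.053, 0, 0, 0, 0], [-0.04, 0.053, 0, 0, 0, 0], [0, 0, 0, 0, 0, 0]])

```text
t: 5.6
ee_pos: [0.4915, 0.0687, 0.264]
ee_rot: [1.412, 2.805, 0.0]
force: [1.9, -3.4, 5.8]
finger_gap: 0.0155
```

>>> play_rows(plan=[[-0.04, 0.053, -0.03, 0, 0, 0], [-0.04, 0.053, 0, 0, 0, 0], [0, 0, 0, 0, 0, 0]])

```text
t: 5.98
ee_pos: [0.4897, 0.0711, 0.2634]
ee_rot: [1.412, 2.803, -0.001]
force: [5.1, -6.4, 5.4]
finger_gap: 0.0153
```

Run:
```python
from h import *
c=manip.camera("wrist");f=c["frame"][:,:,::-1].copy()
st=manip.get_state();Rm=R.from_rotvec(st['ee_rot']).as_matrix()
print(proj(c,st['ee_pos']),proj(c,st['ee_pos']+Rm[:,2]*.022))
cv2.imwrite("pics/w4z.png",cv2.resize(f[200:400,220:420],(600,600),interpolation=cv2.INTER_CUBIC))
c2=manip.camera("scene");g=c2["frame"][:,:,::-1]
cv2.imwrite("pics/s4z.png",cv2.resize(g[150:270,240:360],(600,600),interpolation=cv2.INTER_CUBIC))
np.savez("w4.npz",mtx=c['mtx'],position=c['position'],orientation=c['orientation'])
```

```text
[[309.70094627 325.16005494]] [[309.79876904 302.00549566]]
```

View pics/w4z.png

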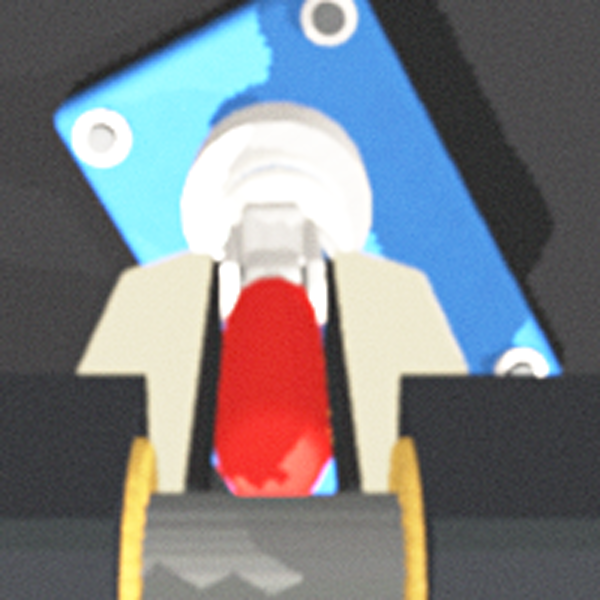

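View pics/s4z.png

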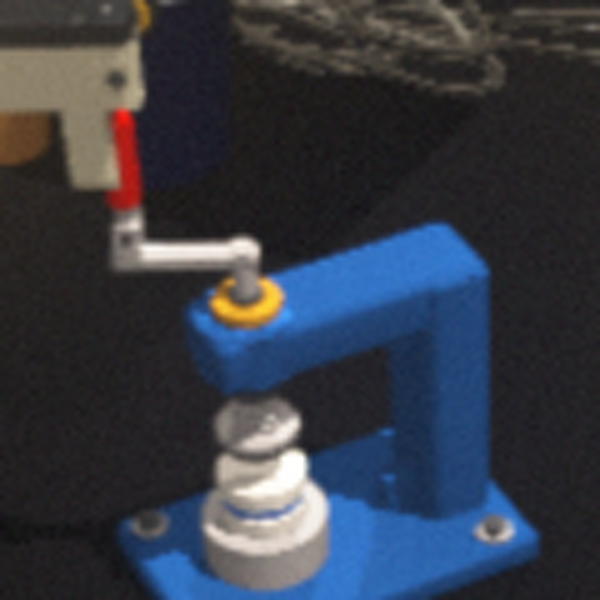

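Run:
```python
from h import *
W=np.load("w4.npz");W={k:W[k] for k in W}
z=lambda u,v:(220+u/3-.3,200+v/3-.3)
print(atz(W,z(272,305),.226),atz(W,z(270,455),.272))
print(atz(W,z(275,240),.216))
print("expected upright px at piv(.4956,.0656):",proj(W,[[.4956,.0656,.226],[.4956,.0656,.272]]))
# scene plumb check
print(proj(S,[[.4956,.0656,.226],[.4956,.0656,.272],[.5,.058,.272]]))
```

```text
[0.49407792 0.06575303 0.226     ] [0.49369522 0.06577726 0.272     ]
[0.48997338 0.07218394 0.216     ]
expected upright px at piv(.4956,.0656): [[312.62847947 303.25118497]
 [313.37362475 354.26421215]]
[[264.02110791 189.02776957]
 [261.83074472 171.0954514 ]
 [265.83606161 171.2934961 ]]
```

The handle is vertical at about (0.494, 0.066), but it sits about 7 mm off the pad centre. I'll open slightly, recentre and regrip lower.

>>> play_rows(plan=[[0.04, -0.055, 0, 0, 0, 0], [0, 0, 0, 0, 0, 0]], gripper=-0.4)

```text
t: 6.32
ee_pos: [0.4892, 0.0707, 0.2615]
ee_rot: [-1.411, -2.804, 0.001]
force: [-0.1, 0.1, -0.7]
finger_gap: 0.027
```

>>> play_rows(plan=[[0.1, -0.125, -0.13, 0, 0, 0], [0, 0, -0.14, 0, 0, 0], [0, 0, 0, 0, 0, 0]])

```text
t: 6.7
ee_pos: [0.4926, 0.0667, 0.2534]
ee_rot: [-1.412, -2.805, 0.001]
force: [-1.1, -0.1, 0.5]
finger_gap: 0.0278
```

>>> play_rows(plan=[[0, 0, 0, 0, 0, 0], [0, 0, 0, 0, 0, 0], [0, 0, 0, 0, 0, 0]], gripper=-1, force=25)

```text
t: 7.08
ee_pos: [0.493, 0.0667, 0.2544]
ee_rot: [1.412, 2.806, 0.0]
force: [0.1, -0.1, 0.2]
finger_gap: 0.0151
```

Run:
```python
from h import *
c=manip.camera("wrist");f=c["frame"][:,:,::-1].copy()
st=manip.get_state();print(st['ee_pos'],st['force'],st['finger_gap'])
cv2.imwrite("pics/w5z.png",cv2.resize(f[200:400,220:420],(600,600),interpolation=cv2.INTER_CUBIC))
print(proj(c,[np.r_[st['ee_pos'][:2],z] for z in (.226,.241,.272)]))
np.savez("w5.npz",mtx=c['mtx'],position=c['position'],orientation=c['orientation'])
```

```text
[0.49304177 0.06675555 0.25441935] [-0.41865082 -0.89712724  0.7282309 ] 0.015576929411168864
[[309.84898077 296.19830665]
 [309.79624008 310.31083959]
 [309.65322663 348.57887179]]
```

View pics/w5z.png

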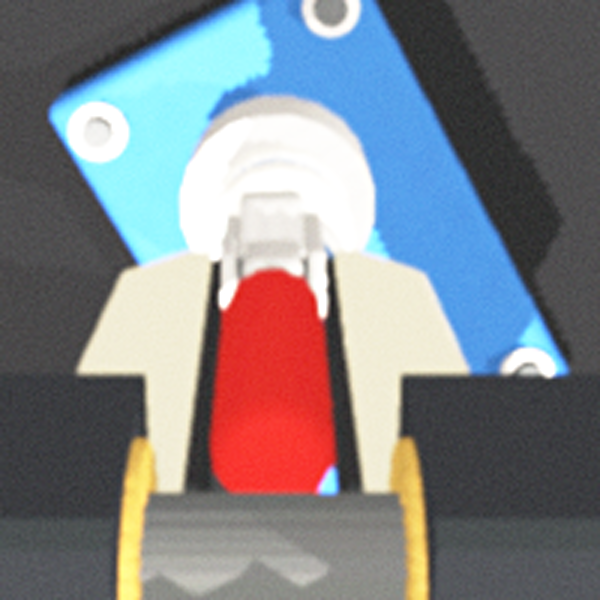

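Now it is centred, with a near-zero residual force. I'll plan the crank circle.

```bash
cat >> h.py <<'E'
def arc(C,R0,R1,phi0,dphi,n):
    a=phi0-np.arange(n+1)*dphi/n; r=np.linspace(R0,R1,n+1)
    P=np.c_[C[0]+r*np.cos(a),C[1]+r*np.sin(a)]
    d=np.diff(P,axis=0)/.03
    print("["+", ".join("[%.2f, %.2f, 0, 0, 0, 0]"%tuple(x) for x in d)+"]", "end",P[-1],"phi",a[-1])
def rt(C,st):
    v=st['ee_pos'][:2]-C;p=np.arctan2(v[1],v[0]);er=v/np.linalg.norm(v);et=np.array([er[1],-er[0]])
    f=st['force'][:2];print("t %.2f R %.4f phi %.3f  Frad %.1f Ftan(cw) %.1f Fz %.1f"%(st['t'],np.linalg.norm(v),p,f@er,f@et,st['force'][2]))
E
python3 - <<'E'
from h import *
C=np.array([.5225,.0245]);rt(C,manip.get_state())
arc(C,.0515,.0525,2.18,.8,5)
E
```

```text
t 7.12 R 0.0515 phi 2.180  Frad -0.5 Ftan(cw) -0.9 Fz 0.7
[[0.23, 0.14, 0, 0, 0, 0], [0.25, 0.11, 0, 0, 0, 0], [0.27, 0.06, 0, 0, 0, 0], [0.28, 0.02, 0, 0, 0, 0], [0.28, -0.02, 0, 0, 0, 0]] end [0.53245614 0.07604731] phi 1.3800000000000001
```

>>> play_rows(plan=[[0.23, 0.14, 0, 0, 0, 0], [0.25, 0.11, 0, 0, 0, 0], [0.27, 0.06, 0, 0, 0, 0]])

```text
t: 7.5
ee_pos: [0.5147, 0.0765, 0.2543]
ee_rot: [-1.411, -2.804, 0.001]
force: [-6.0, 0.6, 4.1]
finger_gap: 0.0155
```

>>> play_rows(plan=[[0.28, 0.02, 0, 0, 0, 0], [0.28, -0.02, 0, 0, 0, 0]])

```text
t: 7.75
ee_pos: [0.5317, 0.0768, 0.2543]
ee_rot: [-1.41, -2.804, 0.0]
force: [-6.3, 1.8, 4.0]
finger_gap: 0.0156
```

>>> play_rows(plan=[[0, 0, 0, 0, 0, 0]])

```text
t: 7.88
ee_pos: [0.5324, 0.0767, 0.2544]
ee_rot: [-1.412, -2.806, -0.001]
force: [-1.6, 2.7, 1.9]
finger_gap: 0.0156
```

Run:
```python
from h import *
c=manip.camera("wrist");f=c["frame"][:,:,::-1].copy()
st=manip.get_state();rt(np.array([.5225,.0245]),st);print(st['ee_pos'])
cv2.imwrite("pics/w6z.png",cv2.resize(f[200:400,220:420],(600,600),interpolation=cv2.INTER_CUBIC))
print(proj(c,[np.r_[st['ee_pos'][:2],z] for z in (.226,.241,.272)]))
c2=manip.camera("scene");g=c2["frame"][:,:,::-1]
cv2.imwrite("pics/s6z.png",cv2.resize(g[150:270,240:360],(600,600),interpolation=cv2.INTER_CUBIC))
```

```text
t 7.92 R 0.0530 phi 1.384  Frad 4.3 Ftan(cw) -2.3 Fz 0.9
[0.53236387 0.07660857 0.25435944]
[[309.70550557 296.28936815]
 [309.64314677 310.37512167]
 [309.47403367 348.57478593]]
```

View pics/w6z.png

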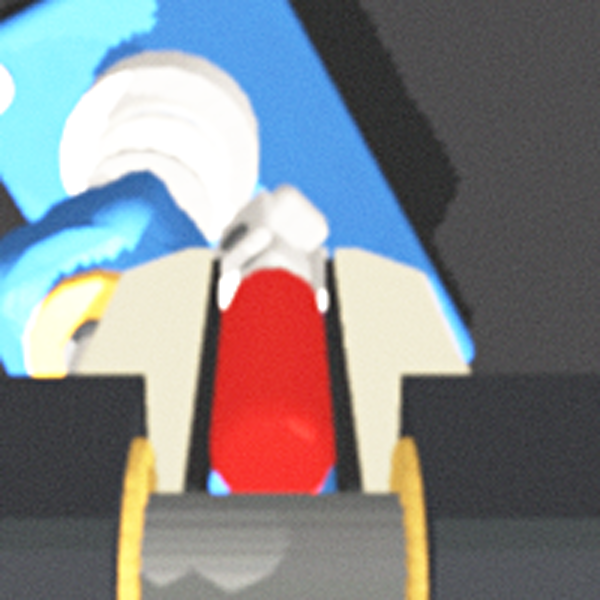

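View pics/s6z.png

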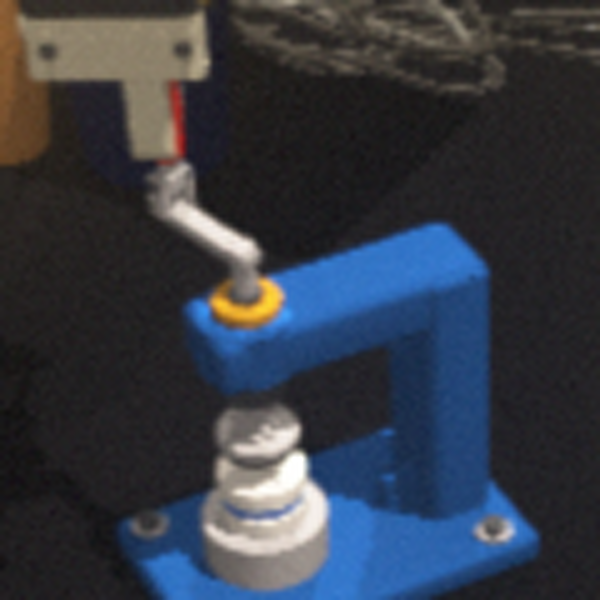

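Cranking works: about 6 N tangential in motion and 2.3 N at halt, with the handle vertical. A slight inward pull means the centre needs shifting. I'll refine it and continue.

Run:
```python
from h import *
C=np.array([.5245,.0270]);rt(C,manip.get_state())
v=np.array([.5325,.0763])-C;R0=np.hypot(*v);p=np.arctan2(v[1],v[0]);print(R0,p)
arc(C,R0,.052,p,.6,3)
arc(C,.052,.052,p-.6,.6,3)
```

```text
t 7.97 R 0.0502 phi 1.414  Frad 3.7 Ftan(cw) -1.9 Fz 1.5
0.049944869606397026 1.409926754269463
[[0.33, -0.06, 0, 0, 0, 0], [0.31, -0.13, 0, 0, 0, 0], [0.29, -0.19, 0, 0, 0, 0]] end [0.56035668 0.06466031] phi 0.8099267542694629
[[0.23, -0.26, 0, 0, 0, 0], [0.17, -0.30, 0, 0, 0, 0], [0.11, -0.33, 0, 0, 0, 0]] end [0.5753584  0.03783619] phi 0.20992675426946295
```

>>> play_rows(plan=[[0.33, -0.06, 0, 0, 0, 0], [0.31, -0.13, 0, 0, 0, 0], [0.29, -0.19, 0, 0, 0, 0]])

```text
t: 8.35
ee_pos: [0.559, 0.0639, 0.2543]
ee_rot: [-1.412, -2.804, 0.004]
force: [-12.1, -3.4, 8.3]
finger_gap: 0.0155
```

Run:
```python
from h import *
C=np.array([.5245,.0270]);rt(C,manip.get_state());print(manip.get_state()['ee_pos'])
```

```text
t 8.35 R 0.0505 phi 0.818  Frad -10.8 Ftan(cw) -6.5 Fz 8.3
[0.55903422 0.06387445 0.25425018]
```

Run:
```python
from h import *
C=np.array([.5243,.0275])
v=np.array([.5604,.0647])-C;R0=np.hypot(*v);p=np.arctan2(v[1],v[0]);print(R0,p)
arc(C,R0,.0507,p,.6,3)
arc(C,.0507,.0507,p-.6,.6,3)
arc(C,.0507,.0507,p-1.2,.6,3)
```

```text
0.05183676301622239 0.8004038582965587
[[0.21, -0.27, 0, 0, 0, 0], [0.15, -0.31, 0, 0, 0, 0], [0.09, -0.33, 0, 0, 0, 0]] end [0.5739853 0.0375926] phi 0.2004038582965587
[[0.03, -0.34, 0, 0, 0, 0], [-0.03, -0.34, 0, 0, 0, 0], [-0.10, -0.32, 0, 0, 0, 0]] end [0.57100576 0.00777535] phi -0.39959614170344127
[[-0.16, -0.30, 0, 0, 0, 0], [-0.22, -0.26, 0, 0, 0, 0], [-0.26, -0.21, 0, 0, 0, 0]] end [ 0.55171055 -0.01515151] phi -0.9995961417034412
```

>>> play_rows(plan=[[0.21, -0.27, 0, 0, 0, 0], [0.15, -0.31, 0, 0, 0, 0], [0.09, -0.33, 0, 0, 0, 0]])

```text
t: 8.72
ee_pos: [0.5732, 0.0378, 0.2543]
ee_rot: [-1.411, -2.805, -0.001]
force: [-5.4, 5.2, 2.8]
finger_gap: 0.0155
```

Run:
```python
from h import *
C=np.array([.5243,.0275]);rt(C,manip.get_state());print(manip.get_state()['ee_pos'])
c2=manip.camera("scene");g=c2["frame"][:,:,::-1]
cv2.imwrite("pics/s7z.png",cv2.resize(g[150:270,240:360],(600,600),interpolation=cv2.INTER_CUBIC))
rt(C,manip.get_state())
```

```text
t 8.72 R 0.0500 phi 0.208  Frad -4.2 Ftan(cw) -6.2 Fz 2.8
[0.5732223  0.03780365 0.25434821]
t 8.78 R 0.0500 phi 0.184  Frad -4.2 Ftan(cw) -3.9 Fz 4.0
```

View pics/s7z.png

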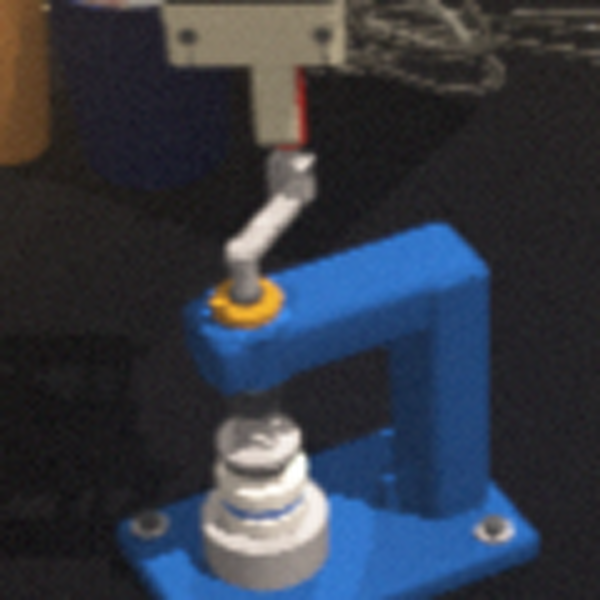

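>>> play_rows(plan=[[0.03, -0.34, 0, 0, 0, 0], [-0.03, -0.34, 0, 0, 0, 0], [-0.1, -0.32, 0, 0, 0, 0]])

```text
t: 9.15
ee_pos: [0.5705, 0.0083, 0.2544]
ee_rot: [-1.411, -2.806, -0.003]
force: [-3.4, 7.4, 2.4]
finger_gap: 0.0152
```

Run:
```python
from h import *
C=np.array([.5243,.0275]);rt(C,manip.get_state());print(manip.get_state()['ee_pos'])
c2=manip.camera("scene");g=c2["frame"][:,:,::-1]
cv2.imwrite("pics/s8z.png",cv2.resize(g[200:280,250:330],(600,600),interpolation=cv2.INTER_CUBIC))
rt(C,manip.get_state())
```

```text
t 9.15 R 0.0500 phi -0.394  Frad -6.0 Ftan(cw) -5.6 Fz 2.4
[0.57050496 0.0082855  0.25435879]
t 9.20 R 0.0501 phi -0.415  Frad -4.9 Ftan(cw) -3.2 Fz 2.7
```

View pics/s8z.png

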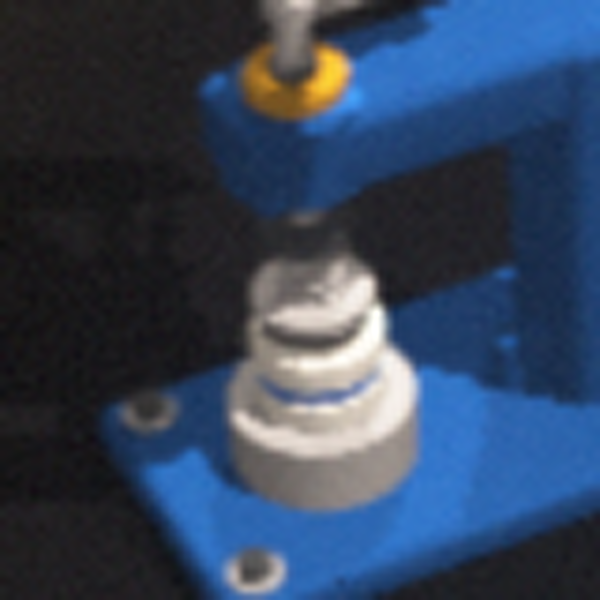

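>>> play_rows(plan=[[-0.16, -0.3, 0, 0, 0, 0], [-0.22, -0.26, 0, 0, 0, 0], [-0.26, -0.21, 0, 0, 0, 0]])

```text
t: 9.57
ee_pos: [0.5517, -0.0146, 0.2544]
ee_rot: [1.411, 2.807, 0.004]
force: [1.1, 10.3, 0.9]
finger_gap: 0.0157
```

Run:
```python
from h import *
C=np.array([.5243,.0275]);rt(C,manip.get_state());print(manip.get_state()['ee_pos'])
c2=manip.camera("scene");g=c2["frame"][:,:,::-1]
cv2.imwrite("pics/s9z.png",cv2.resize(g[200:280,250:330],(600,600),interpolation=cv2.INTER_CUBIC))
rt(C,manip.get_state())
for k in range(4): arc(C,.0505,.0505,-1.0-k*.6,.6,3)
```

```text
t 9.57 R 0.0502 phi -0.993  Frad -8.1 Ftan(cw) -6.5 Fz 0.9
[ 0.55174398 -0.01457446  0.25437287]
t 9.62 R 0.0502 phi -1.011  Frad -6.1 Ftan(cw) -3.9 Fz 0.7
[[-0.30, -0.15, 0, 0, 0, 0], [-0.32, -0.09, 0, 0, 0, 0], [-0.34, -0.02, 0, 0, 0, 0]] end [ 0.52282542 -0.02297847] phi -1.6
[[-0.33, 0.04, 0, 0, 0, 0], [-0.32, 0.11, 0, 0, 0, 0], [-0.29, 0.17, 0, 0, 0, 0]] end [ 0.49458069 -0.01332907] phi -2.2
[[-0.25, 0.22, 0, 0, 0, 0], [-0.20, 0.27, 0, 0, 0, 0], [-0.14, 0.30, 0, 0, 0, 0]] end [0.47671777 0.0105831 ] phi -2.8000000000000003
[[-0.08, 0.33, 0, 0, 0, 0], [-0.01, 0.34, 0, 0, 0, 0], [0.05, 0.33, 0, 0, 0, 0]] end [0.47547669 0.04040483] phi -3.4
```

View pics/s9z.png

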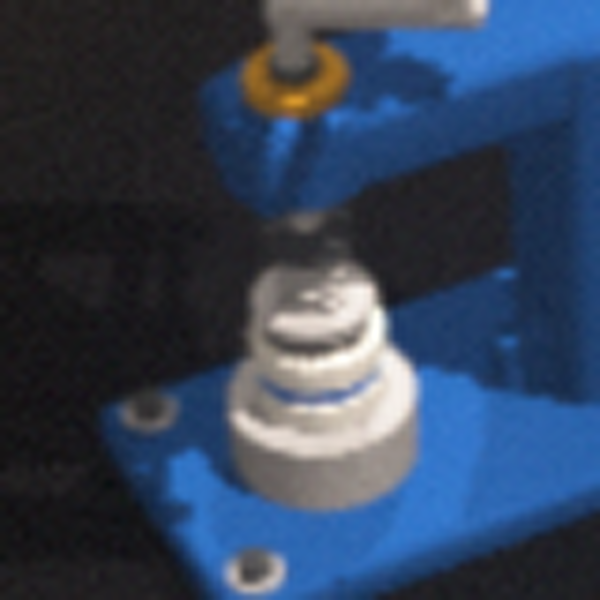

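>>> play_rows(plan=[[-0.3, -0.15, 0, 0, 0, 0], [-0.32, -0.09, 0, 0, 0, 0], [-0.34, -0.02, 0, 0, 0, 0]])

```text
t: 10.0
ee_pos: [0.5236, -0.0228, 0.2544]
ee_rot: [1.411, 2.805, 0.004]
force: [6.1, 7.4, -1.2]
finger_gap: 0.0155
```

Run:
```python
from h import *
C=np.array([.5243,.0275]);rt(C,manip.get_state());print(manip.get_state()['ee_pos'])
c2=manip.camera("scene");g=c2["frame"][:,:,::-1]
cv2.imwrite("pics/s10z.png",cv2.resize(g[200:280,250:330],(600,600),interpolation=cv2.INTER_CUBIC))
rt(C,manip.get_state())
```

```text
t 10.00 R 0.0503 phi -1.586  Frad -7.4 Ftan(cw) -6.0 Fz -1.2
[ 0.52355966 -0.02279665  0.25443094]
t 10.05 R 0.0502 phi -1.603  Frad -6.1 Ftan(cw) -3.3 Fz -1.0
```

View pics/s10z.png

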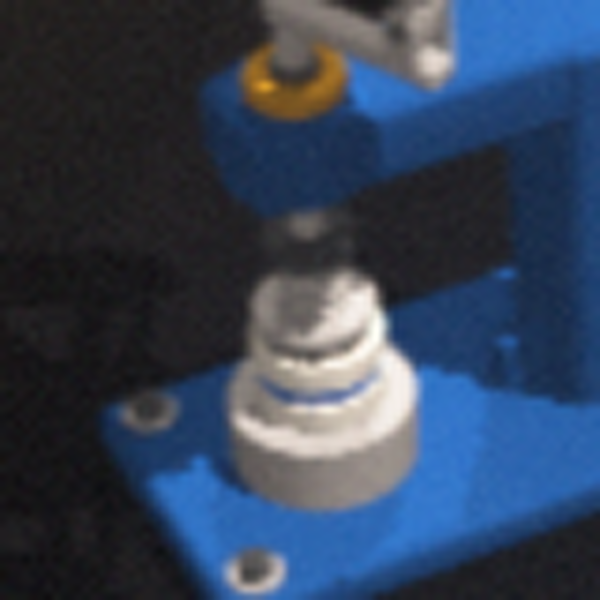

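>>> play_rows(plan=[[-0.33, 0.04, 0, 0, 0, 0], [-0.32, 0.11, 0, 0, 0, 0], [-0.29, 0.17, 0, 0, 0, 0]])

```text
t: 10.42
ee_pos: [0.4959, -0.0141, 0.2545]
ee_rot: [1.411, 2.802, 0.003]
force: [11.4, 2.1, -5.7]
finger_gap: 0.0155
```

Run:
```python
from h import *
C=np.array([.5243,.0275]);rt(C,manip.get_state());print(manip.get_state()['ee_pos'])
c2=manip.camera("scene");g=c2["frame"][:,:,::-1]
cv2.imwrite("pics/s11z.png",cv2.resize(g[200:280,250:330],(600,600),interpolation=cv2.INTER_CUBIC))
rt(C,manip.get_state())
```

```text
t 10.43 R 0.0504 phi -2.170  Frad -8.1 Ftan(cw) -8.2 Fz -5.7
[ 0.49590028 -0.01411921  0.25447417]
t 10.47 R 0.0503 phi -2.187  Frad -6.0 Ftan(cw) -6.2 Fz -4.1
```

View pics/s11z.png

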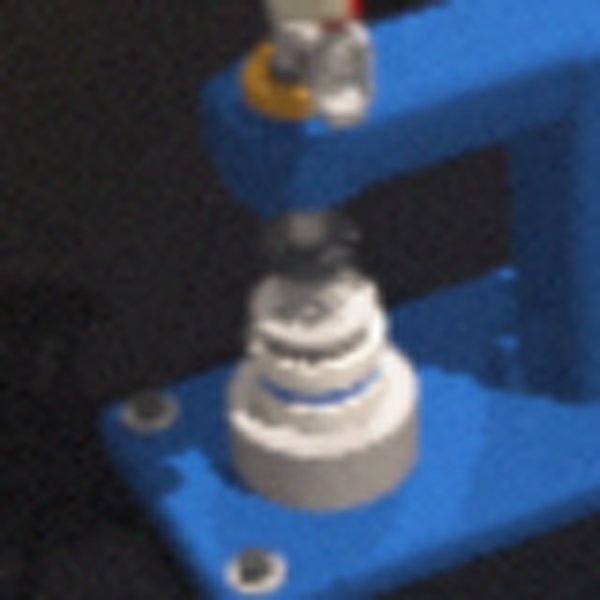

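The force has risen by about 2 N, so the touch is near phi ≈ -1.5. I'll take a smaller step to confirm the slope.

>>> play_rows(plan=[[-0.25, 0.22, 0, 0, 0, 0], [-0.2, 0.27, 0, 0, 0, 0]])

```text
t: 10.72
ee_pos: [0.4824, -0.0005, 0.2545]
ee_rot: [1.412, 2.801, -0.0]
force: [10.5, -4.3, -5.2]
finger_gap: 0.0154
```

Run:
```python
from h import *
C=np.array([.5243,.0275]);rt(C,manip.get_state())
c2=manip.camera("scene");g=c2["frame"][:,:,::-1]
cv2.imwrite("pics/s12z.png",cv2.resize(g[200:280,250:330],(600,600),interpolation=cv2.INTER_CUBIC))
rt(C,manip.get_state())
ims=[cv2.imread(f"pics/s{k}z.png")[200:420,210:430] for k in (8,9,10,11,12)]
cv2.imwrite("pics/row.png",cv2.resize(np.hstack(ims[2:]),(792,264)))
```

```text
t 10.72 R 0.0504 phi -2.553  Frad -6.4 Ftan(cw) -9.4 Fz -5.2
t 10.78 R 0.0504 phi -2.571  Frad -5.2 Ftan(cw) -7.5 Fz -4.2
```

View pics/row.png

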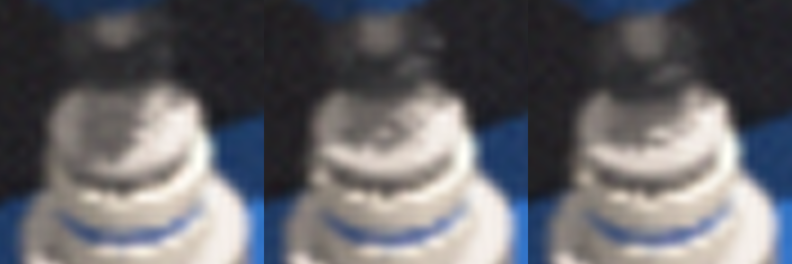

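>>> play_rows(plan=[[-0.14, 0.3, 0, 0, 0, 0], [-0.07, 0.24, 0, 0, 0, 0]])

```text
t: 11.02
ee_pos: [0.4755, 0.0149, 0.2544]
ee_rot: [1.413, 2.801, -0.004]
force: [5.9, -9.2, -1.9]
finger_gap: 0.0155
```

Run:
```python
from h import *
C=np.array([.5243,.0275]);rt(C,manip.get_state())
c=manip.camera("wrist");f=c["frame"][:,:,::-1].copy()
st=manip.get_state();rt(C,st)
cv2.imwrite("pics/w13z.png",cv2.resize(f[200:400,220:420],(600,600),interpolation=cv2.INTER_CUBIC))
```

```text
t 11.03 R 0.0504 phi -2.889  Frad -3.4 Ftan(cw) -10.4 Fz -1.9
t 11.07 R 0.0504 phi -2.902  Frad -2.3 Ftan(cw) -7.3 Fz -2.5
```

View pics/w13z.png

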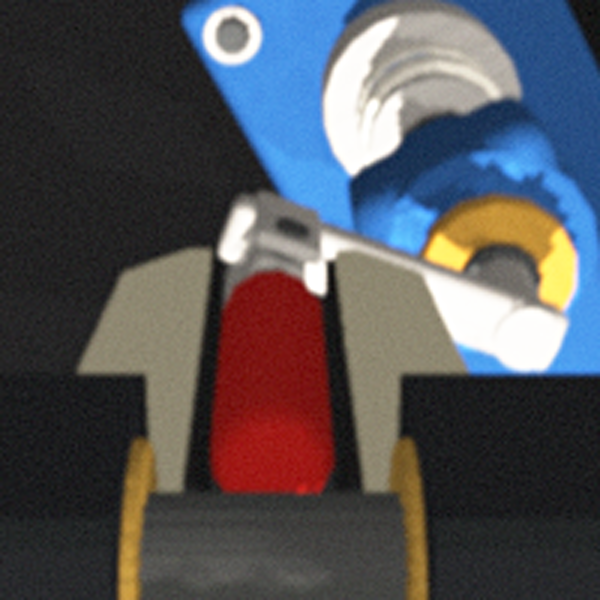

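The handle is vertical and centred in the jaws. At 10.4 N against a baseline of 6.2 N, it is about 1.5 rad past touch, roughly 43 N. I'll release, then lift.

>>> play_rows(plan=[[0, 0, 0, 0, 0, 0], [0, 0, 0, 0, 0, 0]], gripper=-0.3)

```text
t: 11.32
ee_pos: [0.4747, 0.0168, 0.2543]
ee_rot: [1.413, 2.806, -0.0]
force: [-0.6, 0.1, -0.6]
finger_gap: 0.0302
```

Run:
```python
from h import *
c=manip.camera("wrist");f=c["frame"][:,:,::-1].copy()
st=manip.get_state();print(st['force'],st['ee_pos'],st['finger_gap'])
cv2.imwrite("pics/w14z.png",cv2.resize(f[200:400,220:420],(600,600),interpolation=cv2.INTER_CUBIC))
```

```text
[-0.35836705 -0.04566341 -0.37041768] [0.4746793  0.01681442 0.25426845] 0.03158221359301355
```

View pics/w14z.png

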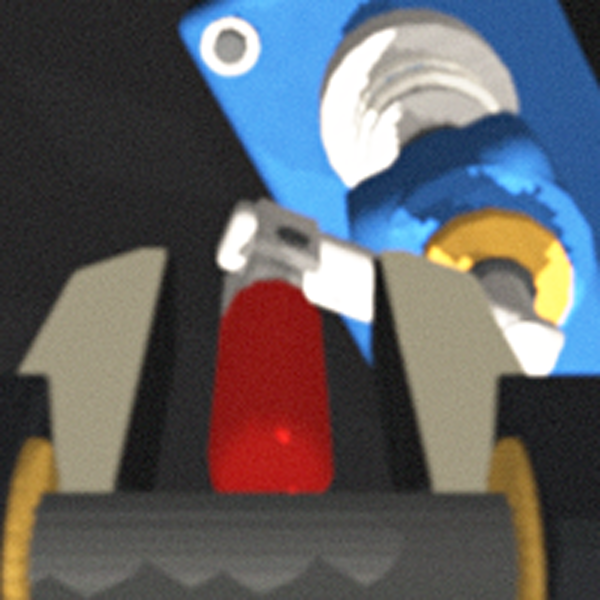

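The hand is free and the handle is standing between the open fingers. I'll lift straight up.

>>> play_rows(plan=[[0, 0, 0.3, 0, 0, 0], [0, 0, 0.6, 0, 0, 0], [0, 0, 0.8, 0, 0, 0], [0, 0, 0.8, 0, 0, 0], [0, 0, 0.8, 0, 0, 0], [-0.8, 0, 0, 0, 0, 0], [-0.8, 0, 0, 0, 0, 0], [-0.8, 0, 0, 0, 0, 0], [0, 0, 0, 0, 0, 0], [0, 0, 0, 0, 0, 0], [0, 0, 0, 0, 0, 0]])

```text
t: 12.75
ee_pos: [0.4033, 0.0169, 0.3534]
ee_rot: [-1.413, -2.806, -0.0]
force: [0.2, -0.5, -0.1]
finger_gap: 0.0325
```

Run:
```python
from h import *
st=manip.get_state();print(st['t'],st['force'],st['ee_pos'],abs(st['qvel']).max())
c=manip.camera("scene");g=c["frame"][:,:,::-1]
cv2.imwrite("pics/s15z.png",cv2.resize(g[150:390,200:440],(600,600),interpolation=cv2.INTER_CUBIC))
h=manip.camera("top")["frame"][:,:,::-1]
cv2.imwrite("pics/t15z.png",h)
```

```text
12.75 [ 0.20871038 -0.51674221 -0.05247918] [0.40327384 0.01688596 0.35340317] 0.006344690054551251
```

View pics/s15z.png

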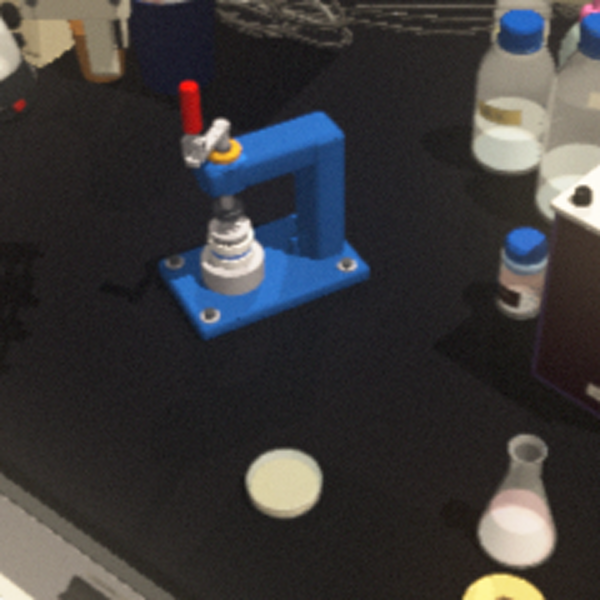

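View pics/t15z.png

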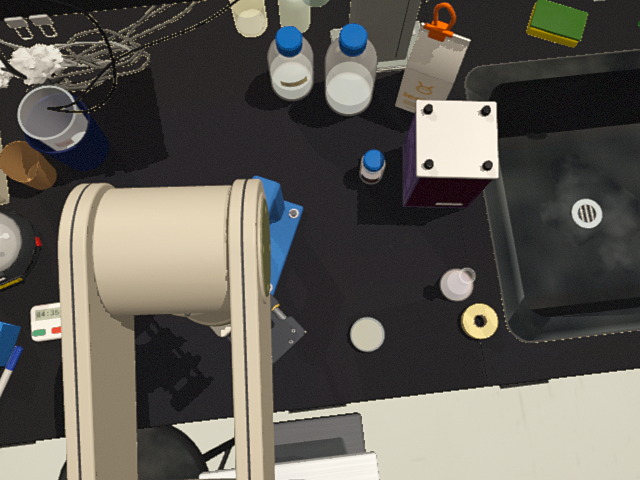

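The scene view shows the handle standing upright at (190,110), the pad down on the cell at (232,225), and the robot clear. The flask hasn't moved; it is still at top-view (457,285).

```bash
python3 -c "
from plant import manip
print(manip.sign_off())"
```

```text
the job is handed in; nothing more can be done
None
```

The handle is folded fully upright, the cell is clamped at an estimated 40–46 N, and the job is handed in at about 12.8 s. `sign_off` gives no verdict, and there is no direct reading of the clamping force.

- **Folding:** I pinched the sleeve and folded it up along its arc to the hard stop, then regripped it centred. The wrist view showed it vertical before I turned the crank.
- **Winding:** I wound clockwise about 5.1 rad from the start. The handle force in motion was about 6.2 N while the pad was free. It then rose to 8.2, 9.4 and 10.4 N.
- **Clamping force:** The touch point is uncertain. The first rise suggested about 1.35–1.5 rad past touch, and the last force reading suggested about 1.57 rad. That spread gives the 40–46 N estimate, well inside 20–65 N.
- **Last checks:** After I let go and backed off, the tool force was near 0. The last pictures showed the handle upright, the pad on the cell and the flask where it started.
- **What disagreed:** My first estimate of the crank axis was about 3 mm off, which caused a brief inward pull of about 4 N early in the winding. I corrected it with a circle fit, and the handle stayed upright.

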